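# Free the jammed grill rack from the oven pan

## Robot

A 6-joint arm with a two-finger parallel gripper is mounted at the origin on a cart in front of the work surface, level with it; the furniture and walls round the work are solid. World frame = base frame: x ahead of the robot, y to its left, z up, the work surface at z = 0. Lengths are in m, angles in rad, forces in N, time in s.
With the tool pointing down it reaches from about 0.375 to 0.975 m from the base axis. Payload 3.8 kg.
Tool frame: the origin (TCP) lies at the very end of the fingers, on their centre line; the grasp point (between the pads) lies 19 mm behind it; z points along the fingers, y is the line along which they close (so a half turn about z gives the same grasp; the last joint's range is limited). The gripper opens to 85 mm and grips with 20 to 120 N. Pads are 22 mm wide; open, the fingers measure 114 mm over their backs; the gripper's body (76 mm by 85 mm) begins 54 mm behind the grasp point. The pads swing forward as they close: fully open they stand 13 mm farther back than shut.
Start: joints at [-0.037, 0.264, 1.604, -0, 1.274, -0.037], TCP at [0.675, -0, 0.231] pointing down, gripper open.
Joint ranges: [-2.63, 2.63], [-0.94, 2.18], [0.31, 2.57], [-1.31, 4.45], [0, 2.66], [-2.55, 2.55]. Speed limits (rad/s): [2.57, 2.57, 3.14, 3.14, 3.14, 3.14].

## Interface

Orientations are given as a rotation vector (axis times angle).
In Python, from workcell import * gives the robot as it stands.
- The arm moves only by the shell command python3 -m crank 'ROWS' [OPENING] [FORCE]. ROWS is JSON, a list that holds one entry, the list of rows, each a list of 6 numbers: the shift along the tool's x, y, z in cm, then the turn, a rotation vector about the tool's x, y, z in rad. In form: [[[dx, dy, dz, ax, ay, az], ...]]. A call has 1 to 8 rows; each row shifts and turns the commanded pose from where the row before left it, along the tool's axes as they then stand; what a row does not reach is not made up. A row lasts 1/12 s, in which the tool goes at most 41.7 mm and 7.16 degrees, less where a joint would pass 70% of its speed; a pose out of reach is approached as far as the arm can. A call with a gripper value outside its range is refused whole. OPENING is the finger opening in cm, from 0 to 8.54, set as the call begins (- or left out, the last holds). The fingers move at their own pace and stop on an object; FORCE is the grip in N (left out, the last holds). Time passes only in rows, so rows that do not move let the fingers close. It gives the time, the measured TCP pose, the force, the opening and the grip force at its end, in the units of the state.
- read_state(): the state, without advancing time (a new reading comes with each control period).
- read_camera(name): name is "scene" or "side" or "wrist"; returns the picture (480x640x3 uint8, blue, green, red); there is no depth.
- camera_model(name): a dict with "camera_matrix" (3x3 intrinsics, pixels), "R" (3x3) and "t" (3): a world point X has camera coordinates R X + t. Camera axes: x right, y down, z forward; pixel columns grow to the right and rows downward; lengths in m; the calibration is good to about 2 mm. A picture is of the moment at which its call begins: read the wrist's pose just before it. camera_model takes no time and is no camera call; for the wrist camera it gives the pose at the moment of the call.
- finish_job(): hands the job in; it is judged then, once.
The state is a dict: "time": time; "q": joint angles; "joint_vel": joint speeds; "joint_torque": joint torques, N m; "tool_pos": TCP position; "tcp_rot": TCP orientation; "wrist_force": force on the tool from outside, world axes, zero at the start; "torque": the same for the moment, N m; "width": opening from 0.0 (shut) to 1.0 (fully open); "grip_force": force on a finger pad.
Only numpy, scipy, OpenCV 4.12 (cv2) and the standard library are available. Lean on these libraries where they do the work, as an engineer would, in place of code of your own. Each camera call takes 0.05 s, during which the arm holds its last target. There are 200 camera calls.

## Task

The small grill rack is jammed askew in the blue oven pan, its corners caught under the pan's folded rims. Holding it by its wooden grip, turn it square with the pan while it is still down inside, then lift it straight out and set it down gently, lengthwise on the middle of the wooden board, and let go. Leave the pan standing where it is and do not disturb the honey jar.

Things in the scene. Friction and masses are not known exactly. Their poses are not given: they have to be found in the camera images.
- rack_grip (a point): centre of the rack's wooden grip, 65 mm above the rack's underside. Grip: bar 64 long (x), 14 wide (y), 24 high, on two thin posts; pinch it across its width. Rack: level steel wire grid 150 (x) by 58 mm (y), 8 high, 0.25 kg. z up. At the start it lies on the pan's floor, turned 31 to 37 degrees anticlockwise (from above) from the pan's length, nearly touching both side walls.
- pan: blue enamelled pan (sizes in mm), loose, 1.2 kg, 198 (x) by 148 (y) by 30 high, a 17 mm loop at each end; origin: centre of underside, x along its length, z up. Floor 4 thick, inside 190 by 140. A flat rim folds inwards over each long side, 26 to 30 above the hob; the slot between is 110 wide (y), all along x. The rack passes the slot only with its length within about 15 degrees of the pan's.
- board: light wooden board, fixed, 200 long (x) by 110 wide (y) and 14 mm thick, lying on the hob; origin at the centre of its underside, x along its length, z up.
- honey_mid (a point): centre of the glass honey jar with the white lid (a bystander), 64 in diameter and 97 mm high, standing upright at the back of the hob.

How it is judged:
On the way, in this order (a step that is already met when the one before it is completed fails the run):
1. the rack is turned square with the pan (within 12 degrees) while still down inside it (angle between the x axis of rack_grip and the x axis of pan, either way round below 0.21 rad and z of rack_grip in the frame of pan below 0.086 m and horizontal distance between rack_grip and pan below 0.04 m), for 0.1 s.
2. the rack is lifted clear of the pan, its underside at least 10 mm above the rims (z of rack_grip in the frame of pan above 0.105 m), for 0.1 s.
3. the rack is brought down, still held, to within 15 mm of the board (z of rack_grip in the frame of board below 0.094 m and horizontal distance between rack_grip and board below 0.05 m and contact force between the fingers and anything else above 0.5 N), for 0.1 s.
At the end, for the whole second after the job is handed in: The rack rests level on the board, its middle within 25 mm along and 20 mm across of the board's middle and its length within 12 degrees of the board's; the pan stands level within 40 mm of where it was; the honey jar is within 20 mm of where it was (x of rack_grip in the frame of board between -0.025 and 0.025 m and y of rack_grip in the frame of board between -0.02 and 0.02 m and z of rack_grip in the frame of board between 0.074 and 0.084 m and angle between the x axis of rack_grip and the x axis of board, either way round below 0.21 rad and angle between each of rack_grip, pan's own z axis and vertical below 0.1 rad and distance of pan from where it was at the start of the episode below 0.04 m and distance of honey_mid from where it was at the start of the episode below 0.02 m); the robot touches nothing.
It fails at once if the pan is lifted more than 20 mm off the hob (height (world z) of pan above 0.02 m).
It fails at once if the honey jar is pushed more than 20 mm or knocked over (distance of honey_mid from where it was at the start of the episode above 0.02 m or angle between honey_mid's own z axis and vertical above 0.3 rad).
It also fails if it takes over 38 s, if anything falls off the work surface, if the arm or the gripper's body presses on something with over 40 N, if the wrist force passes 120 N, or if a joint passes its speed limit or range.

## Working session

There is one attempt and no reset: what is moved stays moved. The work goes in short steps, Python scripts to look and compute and a shell command to move; the robot and the scene stay as the last step left them, time stands still between calls to the robot, and variables do not carry over. Pictures are saved under pics/ and viewed, at most 10 in all, crops included, and the job is handed in when it is done.

```bash
mkdir -p pics; ls
python3 - <<'E'
from workcell import *
import cv2,numpy as np
s=read_state();print({k:np.round(v,3).tolist() for k,v in s.items()})
ims=[]
for n in("scene","side","wrist"):
    m=camera_model(n);im=read_camera(n);cv2.imwrite(f"pics/{n}0.png",im)
    print(n,np.round(m["camera_matrix"],1).tolist(),np.round(m["R"],3).tolist(),np.round(m["t"],3).tolist())
E
```

```text
pics
{'time': 0.0, 'q': [-0.037, 0.265, 1.605, -0.0, 1.274, -0.037], 'joint_vel': [-0.0, -0.001, -0.0, -0.001, 0.001, 0.0], 'joint_torque': [0.001, -51.512, -36.731, -0.0, 0.013, 0.0], 'tool_pos': [0.674, 0.0, 0.23], 'tcp_rot': [-2.22, -2.22, 0.002], 'wrist_force': [-0.821, 1.155, 0.92], 'torque': [0.013, -0.016, -0.015], 'grip_force': 0.0, 'width': 0.998}
scene [[554.8, 0.0, 314.7], [0.0, 554.8, 236.9], [0.0, 0.0, 1.0]] [[0.883, -0.469, 0.009], [-0.297, -0.575, -0.762], [0.363, 0.67, -0.647]] [-0.51, 0.224, 0.757]
side [[535.6, 0.0, 330.7], [0.0, 535.6, 229.8], [0.0, 0.0, 1.0]] [[0.888, -0.459, -0.023], [-0.193, -0.328, -0.925], [0.417, 0.826, -0.38]] [-0.512, 0.202, 0.636]
wrist [[391.4, 0.0, 312.9], [0.0, 391.4, 238.2], [0.0, 0.0, 1.0]] [[1.0, -0.0, -0.003], [0.001, -0.959, 0.285], [-0.003, -0.285, -0.959]] [-0.674, -0.037, 0.379]
```

View pics/scene0.png

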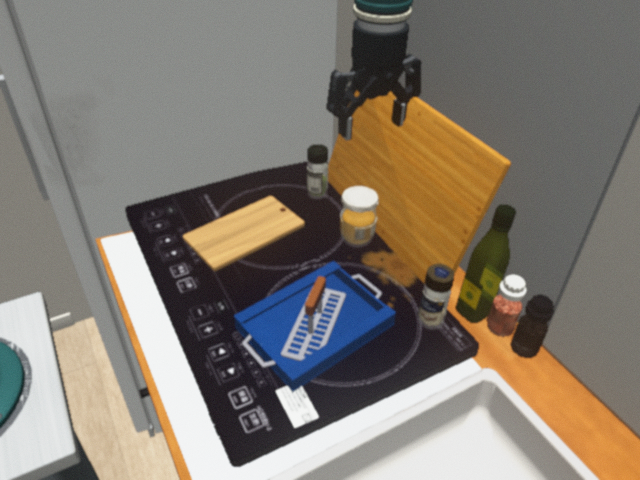

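View pics/wrist0.png

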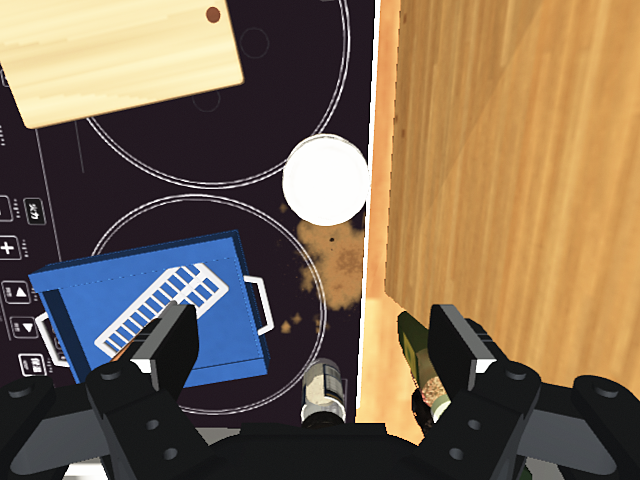

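The scene view shows the pan's rim corners at about (237,318), (335,265) and (394,318), and the grip at about (315,292). The board is at (183-303, 197-267) and the jar lid at (360,200). The wrist view shows the pan at lower left, with the rack turned more steeply than the pan.

```bash
cat > h.py <<'E'
from workcell import *
import cv2,numpy as np
def ray(m,p,z):
    R=np.array(m["R"]);t=np.array(m["t"]);C=-R.T@t
    p=np.atleast_2d(np.array(p,float));d=np.c_[p,np.ones(len(p))]@np.linalg.inv(np.array(m["camera_matrix"])).T@R
    return C+d*((z-C[2])/d[:,2])[:,None]
def biggest(mask):
    c,_=cv2.findContours(mask.astype(np.uint8)*255,cv2.RETR_EXTERNAL,cv2.CHAIN_APPROX_NONE)
    return max(c,key=cv2.contourArea)[:,0]
def hsv(im): return cv2.cvtColor(im,cv2.COLOR_BGR2HSV)
def blue(im):
    h=hsv(im);return (h[...,0]>100)&(h[...,0]<125)&(h[...,1]>150)&(h[...,2]>50)
def grip(im):
    h=hsv(im);return (h[...,0]<14)&(h[...,1]>120)&(h[...,2]>60)
def rect(P):
    (c,s,a)=cv2.minAreaRect((P[:,:2]*1000).astype(np.float32))
    if s[0]<s[1]: s=s[::-1];a+=90
    return np.round(c,1),np.round(s,1),round((a+90)%180-90,1)
E
python3 - <<'E'
from h import *
M={};G={}
for n in("scene","side"):
    im=cv2.imread(f"pics/{n}0.png");m=camera_model(n);M[n]=m
    b=biggest(blue(im));print(n,"pan z30",rect(ray(m,b,.03)),"z0",rect(ray(m,b,0)))
    x,y,w,h=cv2.boundingRect(b);k=grip(im);z=np.zeros_like(k);z[y-25:y+h,x:x+w]=1;k&=z
    g=biggest(k);G[n]=cv2.minAreaRect(g);print("grip",G[n]);print(rect(ray(m,g,.069)))
    hh=hsv(im)
    bd=(hh[...,0]>12)&(hh[...,0]<30)&(hh[...,1]>60)&(hh[...,2]>130)
    bd[:, 312:]=0; bd[300:]=0; c=biggest(bd);print("board",rect(ray(m,c,.014)),cv2.boundingRect(c))
P=[np.array(M[n]["camera_matrix"])@np.c_[M[n]["R"],M[n]["t"]] for n in M]
X=cv2.triangulatePoints(P[0],P[1],np.array(G["scene"][0]).reshape(2,1),np.array(G["side"][0]).reshape(2,1));print((X[:3]/X[3]).ravel())
m=M["scene"];print("jar",ray(m,[[360,195]],.097))
E
```

```text
scene pan z30 (array([ 510.8, -126.4]), array([209.7, 164.7]), 10.7) z0 (array([ 523.5, -103.3]), array([219.6, 172.5]), 10.7)
grip ((314.6917724609375, 294.6781005859375), (9.269186019897461, 38.06986999511719), 24.443954467773438)
(array([ 515.3, -115.7]), array([75.4, 14.4]), 44.2)
board (array([503.3, 137.5]), array([201.9, 115.1]), 11.2) (183, 196, 121, 73)
side pan z30 (array([ 514., -137.]), array([212.5, 129.2]), 8.4) z0 (array([536.1, -93.8]), array([228.9, 139.2]), 8.4)
grip ((332.1351013183594, 283.189208984375), (14.116121292114258, 30.584928512573242), 36.02737045288086)
(array([ 526.7, -107. ]), array([74.2, 23.1]), 45.6)
board (array([504.6, 133.1]), array([203.8, 120.9]), 11.1) (196, 233, 116, 55)
[ 0.51273763 -0.12537798  0.0786872 ]
jar [[0.68395382 0.03468807 0.097     ]]
```

View pics/side0.png

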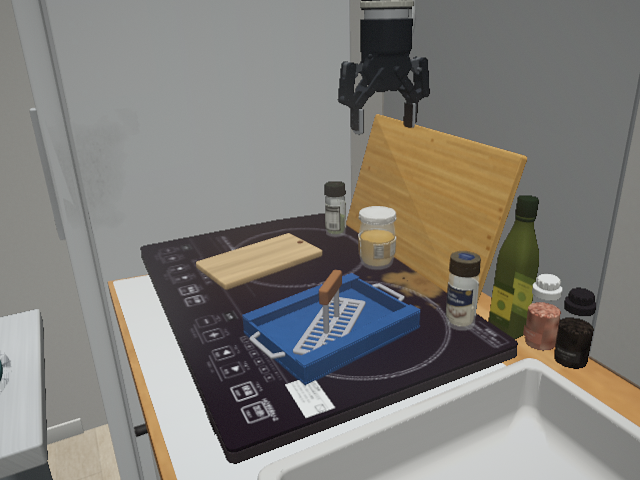

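The side view shows the grip bar standing over the rack at (331,288). Measured: grip about (0.515,-0.118), angle 45°; pan about (0.513,-0.123), 10.7°; board (0.503,0.136), 11.2°. The board measures 202x115 against the given 200x110. Next I move above the grip with the tool turned.

```bash
python3 -m crank '[[[-2.3,-3.1,0,0,0,0],[-2.3,-3.1,0,0,0,0],[-2.3,-3.1,0,0,0,0],[-2.3,-3.1,0,0,0,0],[-2.4,-3.2,0,0,0,0],[0,0,0,0,0,0.11],[0,0,0,0,0,0.11],[0,0,0,0,0,0.11]]]' 8.5
python3 -m crank '[[[0,0,0,0,0,0.11],[0,0,0,0,0,0.11],[0,0,0,0,0,0.11],[0,0,0,0,0,0.12],[0,0,0,0,0,0],[0,0,0,0,0,0]]]'
python3 - <<'E'
from h import *
s=read_state();m=camera_model("wrist");im=read_camera("wrist");cv2.imwrite("pics/w1.png",im)
from scipy.spatial.transform import Rotation as Ro
print(s["tool_pos"],Ro.from_rotvec(s["tcp_rot"]).as_matrix().round(3).tolist(),s["q"])
b=biggest(blue(im));print("pan",rect(ray(m,b,.03)))
g=biggest(grip(im));print("grip",rect(ray(m,g,.081)),rect(ray(m,g,.057)),cv2.minAreaRect(g))
E
```

```text
time: 0.82
tool_pos: [0.518, -0.1166, 0.2312]
tcp_rot: [-2.563, -1.817, -0.0]
wrist_force: [0.3, -0.2, 0.7]
width: 0.995
grip_force: 0.0
time: 1.32
tool_pos: [0.5188, -0.1159, 0.231]
tcp_rot: [-2.897, -1.215, 0.001]
wrist_force: [0.3, 0.7, -0.1]
width: 0.995
grip_force: 0.0
[ 0.51877965 -0.11593459  0.23101376] [[0.701, 0.713, -0.0], [0.713, -0.701, 0.0], [-0.0, -0.0, -1.0]] [-2.66738720e-01 -7.69728159e-03  1.90900466e+00  2.70061464e-05
  1.24076802e+00  5.09978260e-01]
pan (array([ 516.4, -119.2]), array([197.2, 148. ]), 10.8)
grip (array([ 740.6, -180.3]), array([42.3, 24.8]), -27.0) (array([ 754.7, -189.9]), array([45.8, 26.8]), -27.0) ((611.5787353515625, 64.60687255859375), (36.546661376953125, 67.32868957519531), 72.07208251953125)
```

View pics/w1.png

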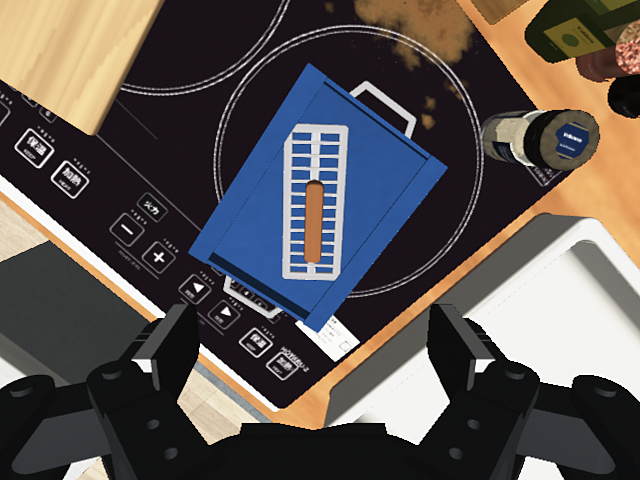

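The wrist view shows the whole pan, measured at 197x148 mm against the given 198x148. The grip is near-vertical at about (314,222), and the rack spans (283-348, 125-280).

```bash
cat >> h.py <<'E'
from scipy.spatial.transform import Rotation as Ro
def gripw(im,m,roi,z=.081):
    k=grip(im);o=np.zeros_like(k);a,b,c,d=roi;o[a:b,c:d]=1
    g=biggest(k&o);return rect(ray(m,g,z)),cv2.boundingRect(g)
E
python3 - <<'E'
from h import *
m=camera_model("wrist");im=cv2.imread("pics/w1.png");s=read_state()
r,bb=gripw(im,m,(160,300,290,340));print(r,bb)
R=Ro.from_rotvec(s["tcp_rot"]).as_matrix()
print("tool delta",R.T@(np.array([r[0][0]/1e3,r[0][1]/1e3,.06])-s["tool_pos"]), "tool x ang",np.degrees(np.arctan2(R[1,0],R[0,0])))
E
```

```text
(array([ 517.4, -117.8]), array([62.8, 13. ]), 43.6) (304, 183, 20, 80)
tool delta [-0.00228173  0.00032751  0.17107819] tool x ang 45.49590572400478
```

```bash
python3 -m crank '[[[-0.2,0,3,0,0,0.033],[0,0,3,0,0,0],[0,0,3,0,0,0],[0,0,3,0,0,0],[0,0,2.5,0,0,0],[0,0,2,0,0,0],[0,0,1.6,0,0,0],[0,0,0,0,0,0]]]' 5
python3 -m crank '[[[0,0,0,0,0,0],[0,0,0,0,0,0],[0,0,0,0,0,0],[0,0,0,0,0,0],[0,0,0,0,0,0],[0,0,0,0,0,0]]]' 0 40
python3 -m crank '[[[0,0,0,0,0,0],[0,0,0,0,0,0],[0,0,0,0,0,0],[0,0,0,0,0,0],[0,0,0,0,0,0],[0,0,0,0,0,0]]]' 0 60
```

```text
time: 2.03
tool_pos: [0.5142, -0.1165, 0.0463]
tcp_rot: [-2.913, -1.164, 0.01]
wrist_force: [-1.1, -0.2, 0.2]
width: 0.584
grip_force: 0.0
time: 2.53
tool_pos: [0.5188, -0.1177, 0.0518]
tcp_rot: [2.917, 1.162, 0.003]
wrist_force: [-0.9, 0.6, 4.8]
width: 0.159
grip_force: 43.1
time: 3.03
tool_pos: [0.5188, -0.1177, 0.0518]
tcp_rot: [2.917, 1.162, 0.003]
wrist_force: [-0.8, 0.9, 7.4]
width: 0.151
grip_force: 59.8
```

```bash
python3 -m crank '[[[0,0,-0.2,0,0,0],[0,0,-0.2,0,0,0],[0,0,0,0,0,0.05],[0,0,0,0,0,0.07],[0,0,0,0,0,0.07],[0,0,0,0,0,0.07],[0,0,0,0,0,0.07],[0,0,0,0,0,0.07]]]'
python3 -m crank '[[[0,0,0,0,0,0.07],[0,0,0,0,0,0.06],[0,0,0,0,0,0.04],[0,0,0,0,0,0],[0,0,0,0,0,0]]]'
python3 - <<'E'
from h import *
s=read_state();m=camera_model("wrist");im=read_camera("wrist");cv2.imwrite("pics/w2.png",im)
R=Ro.from_rotvec(s["tcp_rot"]).as_matrix();print(s["tool_pos"],np.degrees(np.arctan2(R[1,0],R[0,0])),s["grip_force"])
print("pan",rect(ray(m,biggest(blue(im)),.03)))
E
```

```text
time: 3.7
tool_pos: [0.5166, -0.1173, 0.0535]
tcp_rot: [-3.092, -0.554, 0.003]
wrist_force: [-1.1, -0.4, -2.6]
width: 0.157
grip_force: 58.8
time: 4.12
tool_pos: [0.5169, -0.1173, 0.0537]
tcp_rot: [-3.127, -0.296, 0.002]
wrist_force: [-0.6, 0.6, -3.0]
width: 0.156
grip_force: 58.8
[ 0.51690122 -0.11728386  0.05369673] 10.830376400774856 58.78638803958893
pan (array([ 546.8, -113.4]), array([146.9, 135.3]), -79.3)
```

View pics/w2.png

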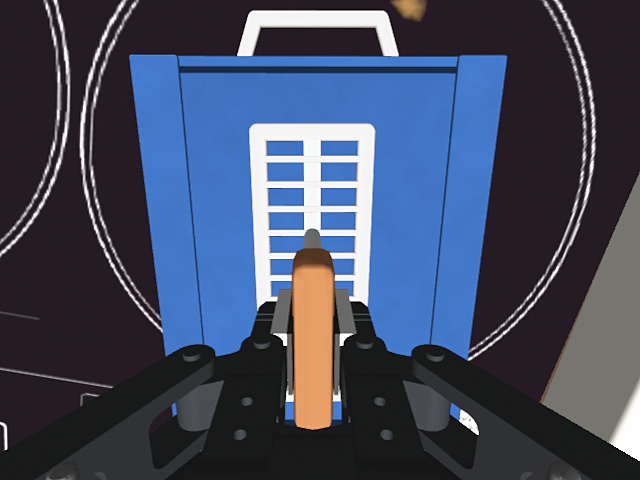

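The wrist view shows the rack square in the slot, with straight wires at (250-375,125) between the rims at (180,60) and (458,60). The pan angle is unchanged at 10.7°. Now I lift.

```bash
python3 -m crank '[[[0,0,-0.5,0,0,0],[0,0,-1,0,0,0],[0,0,-1.5,0,0,0],[0,0,-2,0,0,0],[0,0,-2.5,0,0,0],[0,0,-2.5,0,0,0],[0,0,-1,0,0,0],[0,0,0,0,0,0]]]'
python3 -m crank '[[[0,0,0,0,0,0],[0.42,-1.5,0,0,0,0],[0.42,-3,0,0,0,0],[0.42,-3,0,0,0,0],[0.42,-3,0,0,0,0],[0.42,-3,0,0,0,0],[0.42,-3,0,0,0,0],[0.42,-3,0,0,0,0]]]'
python3 -m crank '[[[0.2,-3,0,0,0,0],[0.2,-2,0,0,0,0],[0,-0.6,0,0,0,0],[0,0,0,0,0,0],[0,0,0,0,0,0]]]'
python3 - <<'E'
from h import *
s=read_state();m=camera_model("wrist");im=read_camera("wrist");cv2.imwrite("pics/w3.png",im)
cv2.imwrite("pics/s3.png",read_camera("scene"))
R=Ro.from_rotvec(s["tcp_rot"]).as_matrix();print(s["tool_pos"],np.degrees(np.arctan2(R[1,0],R[0,0])),s["grip_force"])
np.savez("w3",**{k:np.array(m[k]) for k in("camera_matrix","R","t")})
E
```

```text
time: 4.83
tool_pos: [0.5204, -0.1182, 0.1687]
tcp_rot: [3.125, 0.295, 0.012]
wrist_force: [-0.0, -0.6, -2.0]
width: 0.151
grip_force: 58.9
time: 5.5
tool_pos: [0.508, 0.0808, 0.1617]
tcp_rot: [3.128, 0.294, -0.007]
wrist_force: [0.5, -0.7, -2.2]
width: 0.153
grip_force: 58.9
time: 5.92
tool_pos: [0.5024, 0.1349, 0.1626]
tcp_rot: [3.126, 0.296, -0.005]
wrist_force: [0.6, 0.3, -2.7]
width: 0.152
grip_force: 59.2
[0.50244944 0.13488227 0.16264789] 10.825792118542156 59.17242765426636
```

View pics/w3.png

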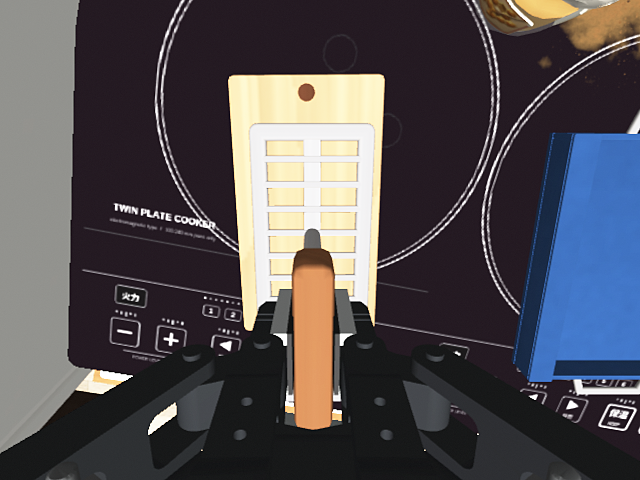

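View pics/s3.png

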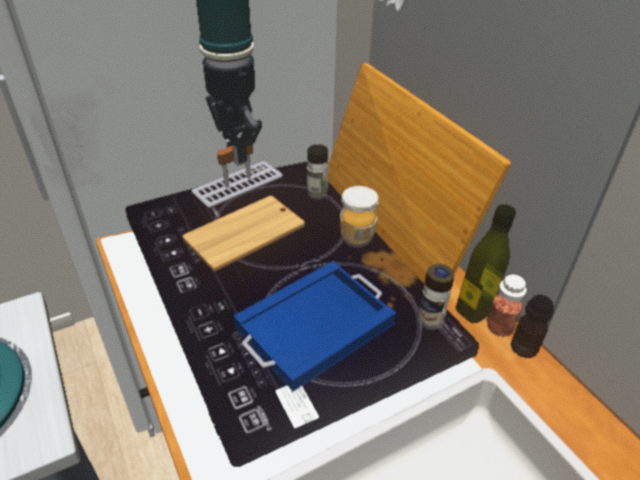

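The wrist view shows the rack held over the board. The board's far corners are at (229,75) and (384,75), with sides running down to (246,330) and about (376,300). In the scene view the pan is standing where it was.

Run:
```python
from h import *
m=dict(np.load("w3.npz"));s=read_state()
P=ray(m,[[229,75],[384,75],[246,330]],.014)[:,:2];print(P.round(4).tolist(),np.linalg.norm(P[1]-P[0]),np.linalg.norm(P[2]-P[0]))
e=P[0]-P[1];n=np.array([e[1],-e[0]])/np.linalg.norm(e);a=np.degrees(np.arctan2(n[1],n[0]));c=P[:2].mean(0)-.1*n
R=Ro.from_rotvec(s["tcp_rot"]).as_matrix()
print("centre",c,"ang",a,"delta tool cm",R.T@(np.r_[c,0.0645]-s["tool_pos"])*100,s["tool_pos"])
```

```text
[[0.5931, 0.2108], [0.6131, 0.1061], [0.3998, 0.1719]] 0.10667049588611736 0.19712483193125427
centre [0.50485744 0.13965706] ang 10.830112130747336 delta tool cm [ 0.28704792 -0.50598758  9.88642232] [0.50312606 0.13424534 0.1633721 ]
```

```bash
python3 -m crank '[[[0.15,-0.25,2,0,0,0],[0.15,-0.25,2.5,0,0,0],[0,0,2.5,0,0,0],[0,0,1.2,0,0,0],[0,0,0.8,0,0,0],[0,0,0.3,0,0,0],[0,0,0,0,0,0],[0,0,0,0,0,0]]]'
python3 -m crank '[[[0,0,0.1,0,0,0],[0,0,0.1,0,0,0],[0,0,0.1,0,0,0],[0,0,0.1,0,0,0],[0,0,0,0,0,0],[0,0,0,0,0,0]]]'
```

```text
time: 6.68
tool_pos: [0.5066, 0.1408, 0.0724]
tcp_rot: [-3.128, -0.294, -0.003]
wrist_force: [0.4, -1.3, -2.8]
width: 0.152
grip_force: 59.0
time: 7.18
tool_pos: [0.5055, 0.1409, 0.0673]
tcp_rot: [3.128, 0.295, -0.0]
wrist_force: [0.0, 0.4, -2.3]
width: 0.154
grip_force: 59.0
```

```bash
python3 -m crank '[[[0,0,0.1,0,0,0],[0,0,0.1,0,0,0],[0,0,0.1,0,0,0],[0,0,0,0,0,0],[0,0,0,0,0,0]]]'
python3 -m crank '[[[0,0,0.1,0,0,0],[0,0,0.1,0,0,0],[0,0,0,0,0,0],[0,0,0,0,0,0]]]'
```

```text
time: 7.6
tool_pos: [0.5054, 0.1408, 0.0641]
tcp_rot: [3.128, 0.295, -0.001]
wrist_force: [0.7, -0.0, -2.1]
width: 0.149
grip_force: 59.0
time: 7.93
tool_pos: [0.5055, 0.1409, 0.0622]
tcp_rot: [-3.128, -0.295, 0.0]
wrist_force: [-0.9, -0.5, -2.5]
width: 0.156
grip_force: 59.0
```

```bash
python3 -m crank '[[[0,0,0.1,0,0,0],[0,0,0,0,0,0],[0,0,0,0,0,0]]]'
python3 -m crank '[[[0,0,0.1,0,0,0],[0,0,0,0,0,0],[0,0,0,0,0,0]]]'
```

```text
time: 8.18
tool_pos: [0.5057, 0.141, 0.0619]
tcp_rot: [-3.128, -0.295, -0.0]
wrist_force: [-2.6, -0.3, 2.7]
width: 0.154
grip_force: 59.8
time: 8.43
tool_pos: [0.5057, 0.1411, 0.0618]
tcp_rot: [-3.128, -0.295, -0.0]
wrist_force: [-5.2, -0.9, 10.2]
width: 0.151
grip_force: 61.0
```

Contact shows up at z = 0.0618, as predicted. I ease off, open and retreat straight up.

```bash
python3 -m crank '[[[0,0,-0.1,0,0,0],[0,0,0,0,0,0]]]' - 20
python3 -m crank '[[[0,0,0,0,0,0],[0,0,0,0,0,0],[0,0,0,0,0,0],[0,0,0,0,0,0],[0,0,0,0,0,0]]]' 5
python3 -m crank '[[[0,0,-0.5,0,0,0],[0,0,-1,0,0,0],[0,0,-2,0,0,0],[0,0,-3,0,0,0],[0,0,-3,0,0,0],[0,0,-3,0,0,0],[0,0,-3,0,0,0],[0,0,0,0,0,0]]]'
python3 -m crank '[[[0,0,0,0,0,0],[0,0,0,0,0,0],[0,0,0,0,0,0]]]'
python3 - <<'E'
from h import *
s=read_state();m=camera_model("wrist");im=read_camera("wrist");cv2.imwrite("pics/w4.png",im)
cv2.imwrite("pics/s4.png",read_camera("scene"))
print(s["tool_pos"]);sc=camera_model("scene");print("pan scene",rect(ray(sc,biggest(blue(cv2.imread("pics/s4.png"))),.03)))
print(gripw(im,m,(200,480,250,380),.091))
E
```

```text
time: 8.6
tool_pos: [0.506, 0.141, 0.0618]
tcp_rot: [-3.128, -0.295, -0.002]
wrist_force: [-2.8, 1.3, 3.6]
width: 0.151
grip_force: 60.1
time: 9.02
tool_pos: [0.5056, 0.1408, 0.0611]
tcp_rot: [3.128, 0.294, -0.0]
wrist_force: [0.1, 0.6, -0.3]
width: 0.588
grip_force: 0.0
time: 9.68
tool_pos: [0.51, 0.1419, 0.2251]
tcp_rot: [-3.126, -0.294, -0.021]
wrist_force: [1.1, 0.2, 1.7]
width: 0.585
grip_force: 0.0
time: 9.93
tool_pos: [0.5045, 0.1406, 0.215]
tcp_rot: [3.127, 0.295, -0.004]
wrist_force: [-0.8, -0.4, -0.1]
width: 0.581
grip_force: 0.0
[0.50448671 0.14062072 0.21503148]
pan scene (array([ 510.5, -126.5]), array([209.7, 166.6]), 11.0)
((array([500. , 140.5]), array([50.9, 13. ]), 11.1), (303, 200, 19, 70))
```

View pics/s4.png

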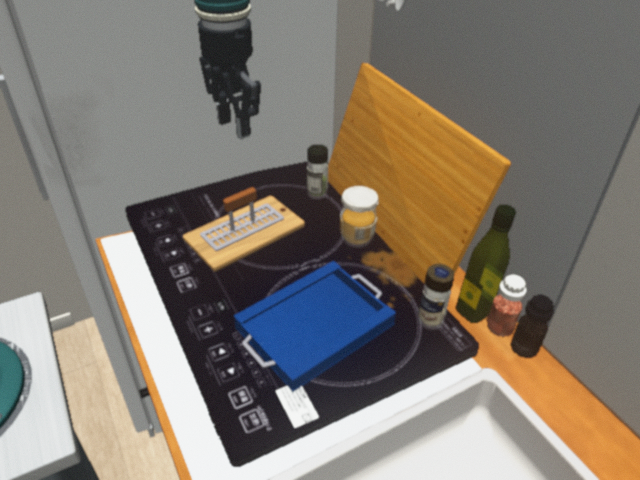

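View pics/w4.png

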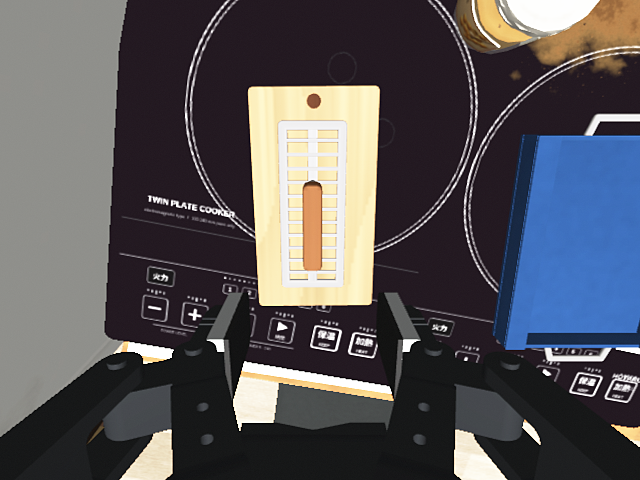

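Both views show the rack square and centred on the board. In the wrist view the board spans (248-380, 85-305) and the rack (278-347, 120-288). The pan and the jar are where they were, and the gripper is clear.

```bash
python3 -c "
from workcell import *
print(finish_job())"
```

```text
the job is handed in; nothing more can be done
None
```

The rack was turned square inside the pan, lifted straight out, and set down centred lengthwise on the board; the pan and honey jar show no movement in the final views, and I handed the job in at about 10 s (the hand-in gave no verdict).

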